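# Stack the tins in the cart's stop board and clamp them for the ride

### The job

Get the tins ready for the ride out on the cart: lift the red cam lever to free the sliding stop, draw the stop back by its knob, and stack every tin flat in one square column on the stop board, close against the fixed end plate and midway across the board. When all are stacked, slide the stop up snug against the column, then press the lever fully down to clamp it. Leave the hole punch, the hoops and the brayer where they are.

Things in the scene. Friction and masses are not known exactly. Their poses are not given: they have to be found in the camera images.
- tin_blue: closed aluminium tin with hinged lid, blue label on the lid; 92 long (own x) x 60 wide (own y) x 26 high mm, about 0.16 kg, slightly varied; origin at the centre of its underside, own z out through the lid (up at the start). Sometimes absent (None).
- tin_red: closed aluminium tin with hinged lid, red label on the lid; 92 long (own x) x 60 wide (own y) x 26 high mm, about 0.16 kg, slightly varied; origin at the centre of its underside, own z out through the lid (up at the start). Sometimes absent (None).
- tin_green: closed aluminium tin with hinged lid, green label on the lid; 92 long (own x) x 60 wide (own y) x 26 high mm, about 0.16 kg, slightly varied; origin at the centre of its underside, own z out through the lid (up at the start). Sometimes absent (None).
- tin_yellow: closed aluminium tin with hinged lid, yellow label on the lid; 92 long (own x) x 60 wide (own y) x 26 high mm, about 0.16 kg, slightly varied; origin at the centre of its underside, own z out through the lid (up at the start). Sometimes absent (None).
- tin_plum: closed aluminium tin with hinged lid, plum label on the lid; 92 long (own x) x 60 wide (own y) x 26 high mm, about 0.16 kg, slightly varied; origin at the centre of its underside, own z out through the lid (up at the start). Sometimes absent (None).
- end_face (a point): on the fixed end plate of the stop board (plywood, 345 x 120 x 15 mm, fixed flat on the cart; place and yaw vary): mid-width of the plate's inner face at the height of the board's top (15 mm above the cart). Own +x runs along the track out through the plate, so bay and sliding stop lie towards -x; z up; the lever points to +y. Plate 80 wide, 85 mm high above the board.
- stop (a joint): position of the sliding stop = clear gap in m between its face and the end plate's face, 0 to 0.165; it starts at 0.03 to 0.07, too narrow for a tin; a tin is 0.092 long. Free, it slides with about 2 N of friction and stays where left; clamped by the lever it takes tens of newtons to move.
- stop_face (a point): moves with the stop: foot of the stop's upright face (74 wide, 91 mm high) at the height of the board's upper surface, in the middle of its width; axes parallel to those of end_face. Behind the face (towards -x) the stop is a black carriage 150 long, 64 wide, 22 mm high.
- stop_knob (a point): centre of the top of the stop's black upright knob, a cylinder of 28 mm diameter, 42 mm long, its top 69 mm above the board and 68 mm behind the stop face; grip it from above across the track, clear of the face.
- cam_lever (a joint): angle of the red cam lever in rad: 0 = fully down (level, stop clamped), 1.2 = fully up. The cam lets go of the track above about 0.65; press it below 0.1 to clamp fully. It stays where it is left. At the grip it takes 1 to 2 N while free and up to about 10 N over the last part, where the cam bites.
- lever_pivot (a point): on the lever's pivot axis, which runs along the track (own x, parallel to end_face x): 125 mm behind the stop face, 24 mm above the board, over the middle of the track.
- lever_grip (a point): centre of the red lever bar near its free end: lever down, it is 100 mm out from the pivot and 12 mm above it; swings up with the lever. The bar is 18 mm wide (along the track), 12 mm thick, and ends 20 mm further out; it lies across the track and sticks out past the board's +y edge, 45 mm of air below it. Pinch it across its 18 mm from above.
- hole_punch: bystander: black plastic hole punch 120 x 70 x 62 mm, origin at the centre of its underside
- hoops: bystander: stack of three wooden embroidery hoops, 165 mm across, 29 mm high, origin at the centre of its underside
- brayer: bystander: brayer with a pink roller 38 mm thick and 100 mm long and a wooden handle lying towards its own -x, 180 mm long in all, origin under the roller's centre

How it is judged:
By the outcome, as a careful person would: the job done as asked, in the order asked, and still so for the second after the job is handed in, with the robot touching nothing.
Of tin_blue, tin_red, tin_green, tin_yellow, tin_plum only 3 to 5 are there at a start; the rules pass over those that are not, and their reading is None.
At some moment in a run one of tin_blue, tin_red, tin_green, tin_yellow, tin_plum may be knocked a few centimetres aside while the robot is not near it.
It also fails if it takes over 210 s, if anything falls off the work surface, if the arm or the gripper's body presses on something with over 40 N, if the wrist force passes 120 N, or if a joint passes its speed limit or range.

### The arm

A 6-joint arm with a two-finger parallel gripper is mounted at the origin on the work surface. World frame = base frame: x ahead of the robot, y to its left, z up, the work surface at z = 0. Lengths are in m, angles in rad, forces in N, time in s.
With the tool pointing down it reaches from about 0.35 to 0.85 m from the base axis. Payload 8.1 kg.
Tool frame: the origin (TCP) lies at the very end of the fingers, on their centre line; the grasp point (between the pads) lies 19 mm behind it; z points along the fingers, y is the line along which they close (so a half turn about z gives the same grasp; the last joint's range is limited). The gripper opens to 93 mm and grips with 3 to 60 N. Pads are 15 mm wide; open, the fingers measure 128 mm over their backs; the gripper's body (75 mm by 188 mm) begins 65 mm behind the grasp point.
Start: joints at [1.157, 0.13, 1.488, -0, 1.523, -0.085], TCP at [0.194, 0.568, 0.219] pointing down, gripper open.
Joint ranges: [-2.96, 2.96], [-0.89, 2.26], [0.02, 2.5], [-1.34, 4.48], [0, 2.73], [-2.66, 2.66]. Speed limits (rad/s): [2.39, 2.39, 2.79, 3.14, 3.14, 3.14].

### API

Orientations are given as a unit quaternion [x, y, z, w].
In Python, from workcell import * gives the robot as it stands. Calls block until the motion is done:
- goto(position, orientation): joint-space move of the TCP to a pose.
- line_to(position, rot=None, velocity=0.15, contact_N=None): straight line of the TCP; rot=None keeps the orientation; velocity is the mean speed in m/s. With contact_N (N) it stops when the force on the tool has changed by that much, and returns True; else False.
- goto_joints(angles): joint-space move.
- move_gripper(opening): finger opening in m; the grip force is fixed at half the most; returns when the fingers have stopped.
- wait(seconds).
- solve_ik(position, orientation): joint angles nearest the present ones, or None.
- capture(name): name is "side" or "top" or "wrist"; returns (picture, depth): 420x560x3 uint8, red, green, blue; 420x560 float32, m along the optical axis (not along the pixel's ray), 0 where there is no reading.
- camera_model(name): a dict with "fx", "fy", "cx", "cy" (pixels), "world_to_cam" (4x4, takes a point from world to camera coordinates). Camera axes: x right, y down, z forward; pixel columns grow to the right and rows downward; lengths in m; the calibration is good to about 2 mm. The wrist camera is an equidistant fisheye: a pixel r from the principal point sees the ray r / f radians off the axis. A picture is of the moment at which its call begins: read the wrist's pose just before it. camera_model takes no time and is no camera call; for the wrist camera it gives the pose at the moment of the call.
A pose or a line that the arm cannot do raises MotionError and nothing moves.
- sign_off(): hands the job in; it is judged then, once.
Readings, each from a call of its own:
- get_time(): time.
- get_q(): joint angles.
- get_qd(): joint speeds.
- get_effort(): joint torques, N m.
- get_tool_pos(): TCP position.
- get_orientation(): TCP orientation.
- get_contact_force(): force on the tool from outside, world axes, zero at the start.
- get_wrist_torque(): the same for the moment, N m.
- get_width(): finger opening in m.
- get_grasp_force(): force on a finger pad.
Only numpy, scipy, OpenCV 4.12 (cv2) and the standard library are available. Lean on these libraries where they do the work, as an engineer would, in place of code of your own. Each camera call takes 0.05 s, during which the arm holds its last target. There are 200 camera calls.

## Working session

There is one attempt and no reset: what is moved stays moved. The work goes in short steps, each a Python script; the robot and the scene stay as the last script left them, time stands still between calls to the robot, and variables do not carry over. Pictures are saved under pics/ and viewed, at most 14 in all, crops included, and the job is handed in when it is done.

```bash
ls; mkdir -p pics
python3 - <<'E'
from workcell import *
import cv2,numpy as np
for n in("top","side"):
    p,d=capture(n); cv2.imwrite(f"pics/{n}0.png",p[:,:,::-1]); np.savez(f"{n}0.npz",p=p,d=d)
    m=camera_model(n); print(n,{k:np.round(v,4).tolist() for k,v in m.items()}, (d>0).mean())
print(get_time(),get_orientation(),get_width())
E
```

```text
pics
top {'fx': 531.861, 'fy': 531.861, 'cx': 286.2287, 'cy': 214.3258, 'world_to_cam': [[-0.0275, -0.9994, 0.0204, -0.0353], [-0.9939, 0.0251, -0.1077, 0.6257], [0.1072, -0.0232, -0.994, 1.167], [0.0, 0.0, 0.0, 1.0]]} 0.9960714285714286
side {'fx': 536.673, 'fy': 536.673, 'cx': 285.7981, 'cy': 215.8905, 'world_to_cam': [[0.8593, -0.5113, -0.0115, -0.5599], [-0.3732, -0.6115, -0.6977, 0.2783], [0.3496, 0.6039, -0.7163, 0.9861], [0.0, 0.0, 0.0, 1.0]]} 0.9959481292517007
0.1 [ 1.63659550e-01  9.86516513e-01 -8.24437189e-04 -2.05858027e-04] 0.0928981153140635
```

```bash
sleep 5; ls pics
```

```text
side0.png
top0.png
```

View pics/top0.png

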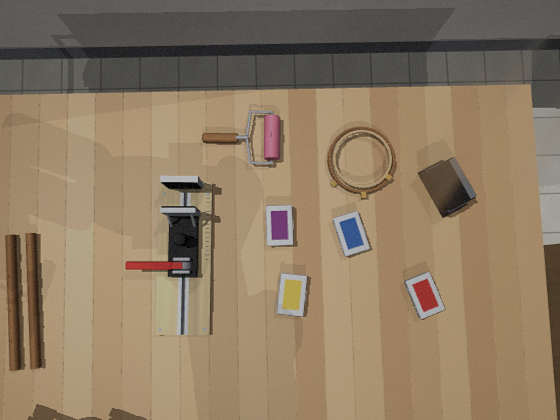

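View pics/side0.png

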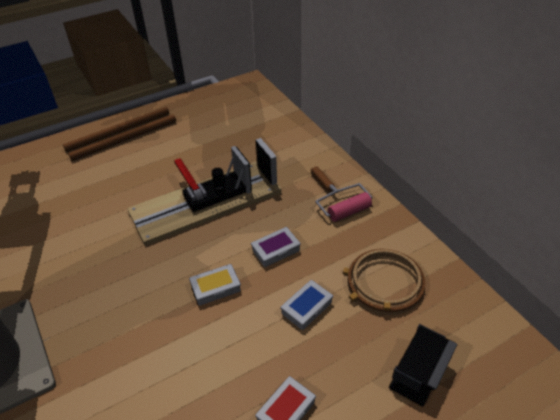

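Top view: four tins: plum (279,226), blue (351,233), yellow (292,295) and red (425,296). The board is at (185,260), with the end plate at (182,182), stop face at (180,211), knob at about (183,238) and lever grip at (135,266). Green is absent.

```bash
cat > h.py <<'E'
from workcell import *
import cv2,numpy as np
from scipy.spatial.transform import Rotation as R
def cloud(p,d,m):
    v,u=np.indices(d.shape); c=np.stack([(u-m["cx"])/m["fx"]*d,(v-m["cy"])/m["fy"]*d,d],-1)
    T=np.linalg.inv(np.array(m["world_to_cam"])); w=c@T[:3,:3].T+T[:3,3]; w[d==0]=np.nan; return w
def snap(n="top"):
    m=camera_model(n); p,d=capture(n); return p,cloud(p,d,m)
def rect(pts):  # centre, size(long,short), yaw of long axis
    (c,s,a)=cv2.minAreaRect((pts[:,:2]*1000).astype(np.float32))
    if s[0]<s[1]: s=s[::-1];a+=90
    a=(a+90)%180-90
    return np.array(c)/1000,np.array(s)/1000,np.radians(a)
HUE={"yellow":(20,35),"blue":(100,125),"plum":(135,160),"red":(0,8),"green":(45,85)}
def tins(p,w,zlo=.018,zhi=.036):
    hsv=cv2.cvtColor(p,cv2.COLOR_RGB2HSV); z=np.nan_to_num(w[...,2]); out={}
    msk=((z>zlo)&(z<zhi)).astype(np.uint8); msk=cv2.morphologyEx(msk,cv2.MORPH_OPEN,np.ones((3,3)))
    n,l,st,_=cv2.connectedComponentsWithStats(msk)
    for i in range(1,n):
        pts=w[l==i]
        if len(pts)<300: continue
        c,s,a=rect(pts)
        if abs(s[0]-.092)<.014 and abs(s[1]-.06)<.014:
            q=hsv[l==i]; q=q[q[:,1]>120]
            h=float(np.median(q[:,0])) if len(q) else -1
            nm=min(HUE,key=lambda k:abs(h-np.mean(HUE[k])))
            out[nm]=(c,s,a,float(np.nanmedian(pts[:,2])),h)
    return out
E
python3 - <<'E'
from h import *
np.set_printoptions(precision=4,suppress=True)
for n in("top","side"):
    f=np.load(n+"0.npz");p=f["p"];w=cloud(p,f["d"],camera_model(n))
    print(n)
    for k,v in tins(p,w).items(): print(k,*v)
    x,y,z=np.moveaxis(np.nan_to_num(w),-1,0)
    print("table z",np.median(z[(x>.4)&(x<.8)&(abs(y)<.3)]))
    if n=="top":
        reg=np.zeros(z.shape,bool);reg[165:345,120:222]=1
    else:
        reg=np.zeros(z.shape,bool);reg[135:245,125:285]=1
    hi=(reg&(z>.085)&(z<.12)).astype(np.uint8)
    k,l,st,_=cv2.connectedComponentsWithStats(hi)
    for i in range(1,k):
        if st[i,4]>30:
            q=w[l==i];q=q[q[:,2]>np.percentile(q[:,2],90)-.008]; print("hi",st[i],rect(q),q.mean(0),q[:,2].max())
    b=reg&(z>.009)&(z<.021); k,l,st,_=cv2.connectedComponentsWithStats(b.astype(np.uint8)); 
    q=w[b]; print("board",rect(q),np.median(q[:,2]))
    hsv=cv2.cvtColor(p,cv2.COLOR_RGB2HSV)
    rd=reg&((hsv[...,0]<8)|(hsv[...,0]>172))&(hsv[...,1]>150)&(z>.03)
    q=w[rd];print("lever",rect(q),q.min(0),q.max(0))
    kn=reg&(z>.07)&(z<.085)&(hsv[...,2]<60); q=w[kn]; print("knob?",len(q),np.median(q,0) if len(q) else 0)
    for name,sl in (("hoops/punch/brayer",(z>.015)&(z<.1)&~reg&(y<0.1)&(x>.3)&(x<1)),):
        k,l,st,ce=cv2.connectedComponentsWithStats(sl.astype(np.uint8))
        for i in range(1,k):
            if st[i,4]>300: q=w[l==i];print("obj",q.min(0),q.max(0))
E
```

```text
top
plum [ 0.6015 -0.0356] [0.0921 0.06  ] 0.006416609407315258 0.026966220450358236 151.0
blue [ 0.5788 -0.1981] [0.0918 0.0611] 0.27337971103568187 0.027177971249308763 109.0
yellow [ 0.4448 -0.0593] [0.0921 0.0616] -0.12562144177709217 0.026974252088092898 25.0
red [ 0.4353 -0.3594] [0.0922 0.0625] 0.3504495290327302 0.027188974736632288 1.0
table z 0.002485737874470817
hi [160 176  39   9 327] (array([0.6984, 0.1775]), array([0.0808, 0.0165]), np.float64(1.5513822819223824)) [0.6982 0.1772 0.101 ] 0.10778850815533092
hi [160 206  37  10 292] (array([0.6339, 0.1794]), array([0.0748, 0.0138]), np.float64(1.544329032933362)) [0.6337 0.1792 0.1064] 0.11258550125575706
hi [174 234  12  11  55] (array([0.5716, 0.1794]), array([0.0237, 0.0215]), np.float64(1.5560092580002862)) [0.5723 0.1796 0.0867] 0.08895802012720666
board (array([0.5356, 0.1998]), array([0.3437, 0.1563]), np.float64(-0.027377828638232585)) 0.01597408061106742
lever (array([0.5805, 0.1966]), array([0.2323, 0.1054]), np.float64(-0.6347506639617453)) [0.5086 0.1485 0.0352] [0.6913 0.3018 0.0882]
knob? 152 [0.5836 0.1786
[... 1042 characters left out ...]
0.1758 0.1055] 0.11045137989546083
board (array([0.5409, 0.3139]), array([0.3953, 0.3454]), np.float64(1.53870843145275)) 0.015228762096654247
lever (array([0.5835, 0.1924]), array([0.2308, 0.1083]), np.float64(-0.6272528002287362)) [0.5089 0.1453 0.0364] [0.6926 0.3015 0.0903]
knob? 279 [0.6286 0.1696 0.0785]
obj [ 0.7449 -0.0457  0.015 ] [0.872  0.0998 0.0424]
obj [ 0.5566 -0.0688  0.015 ] [ 0.6486 -0.0078  0.0321]
obj [ 0.6618 -0.3098  0.015 ] [ 0.8316 -0.1524  0.0335]
obj [ 0.3977 -0.0959  0.015 ] [ 0.4958 -0.0228  0.0315]
obj [ 0.5293 -0.2393  0.0154] [ 0.6303 -0.1596  0.0323]
obj [ 0.6175 -0.4771  0.015 ] [ 0.7418 -0.3668  0.067 ]
obj [ 0.3842 -0.391   0.0151] [ 0.4895 -0.3169  0.032 ]
```

```bash
cat >> h.py <<'E'
def quat(a):  # tool down, closing line at world angle a
    y=np.array([np.cos(a),np.sin(a),0]);z=np.array([0,0,-1.]);x=np.cross(y,z)
    return R.from_matrix(np.stack([x,y,z],1)).as_quat()
def best(pos,a):
    o=[]
    for k in (-1,0,1):
        s=solve_ik(list(pos),list(quat(a+k*np.pi)))
        if s is not None: o.append((abs(np.array(s)-np.array(get_q()))[5]+2*max(0,abs(s[5])-2.2),k))
    if not o: raise RuntimeError("no ik %s"%pos)
    return quat(a+min(o)[1]*np.pi)
E
python3 - <<'E'
from h import *
np.set_printoptions(precision=4,suppress=True)
for n in("top","side"):
    f=np.load(n+"0.npz");p=f["p"];w=cloud(p,f["d"],camera_model(n)); x,y,z=np.moveaxis(np.nan_to_num(w),-1,0)
    hsv=cv2.cvtColor(p,cv2.COLOR_RGB2HSV)
    rd=((hsv[...,0]<8)|(hsv[...,0]>172))&(hsv[...,1]>150)&(z>.03)&(y>.25)&(y<.31)&(x>.47)&(x<.56)
    q=w[rd];print(n,"lever",rect(q),np.median(q,0),q.max(0))
    for lo,hi in((.16,.2),(.2,.25),(.25,.28),(.28,.31)):
        s=q if 0 else w[((hsv[...,0]<8)|(hsv[...,0]>172))&(hsv[...,1]>150)&(z>.03)&(y>lo)&(y<hi)&(x>.47)&(x<.56)]; print(lo,len(s),np.median(s,0) if len(s) else 0)
T=np.linalg.inv(np.array(camera_model("side")["world_to_cam"]));print(T[:3,3])
for nm,pos,a in(("lever",(.518,.28,.032),-.025),("knob",(.572,.18,.06),1.545),("place",(.645,.18,.02),1.545),("red",(.436,-.36,.003),1.92)):
    qq=best(pos,a); print(nm,np.array(solve_ik(list(pos),list(qq))))
E
```

```text
top lever (array([0.5181, 0.2761]), array([0.0519, 0.0152]), np.float64(1.542847250102842)) [0.5189 0.2739 0.0595] [0.5264 0.3018 0.0645]
0.16 53 [0.5166 0.1901 0.058 ]
0.2 185 [0.5172 0.2247 0.0579]
0.25 106 [0.5186 0.2634 0.0597]
0.28 69 [0.5196 0.2909 0.0592]
side lever (array([0.5202, 0.2759]), array([0.0516, 0.0179]), np.float64(1.5334857062389955)) [0.5192 0.2739 0.0585] [0.5291 0.3015 0.0627]
0.16 45 [0.5172 0.1891 0.0567]
0.2 112 [0.5177 0.2238 0.0579]
0.25 66 [0.5193 0.2646 0.0581]
0.28 35 [0.5192 0.2878 0.0587]
[ 0.2403 -0.7115  0.8941]
lever [ 0.4085  0.2653  1.6902 -0.      1.186   0.4335]
knob [ 0.2194  0.2572  1.6436 -0.      1.2408 -1.3256]
place [ 0.1956  0.4769  1.4458 -0.      1.2189 -1.3494]
red [-0.7809  0.2493  1.7698 -0.      1.1226  0.4407]
```

```bash
cat >> h.py <<'E'
YAW=-.027
EX=np.array([np.cos(YAW),np.sin(YAW),0]);EY=np.array([-np.sin(YAW),np.cos(YAW),0]);EZ=np.array([0,0,1.])
def grip(P,t):  # lever grip point at angle t
    return P+EY*(.1*np.cos(t)-.012*np.sin(t))+EZ*(.1*np.sin(t)+.012*np.cos(t))
DZ=np.array([0,0,.019])
E
cat > s1.py <<'E'
from h import *
np.set_printoptions(precision=4,suppress=True)
P=np.array([.5165,.1815,.039])
q=best(grip(P,0)-DZ+[0,0,.1],YAW)
goto(list(grip(P,0)-DZ+[0,0,.1]),list(q)); move_gripper(.045)
line_to(list(grip(P,0)-DZ)); move_gripper(.0); print("w",get_width(),get_grasp_force(),get_time())
for t in np.linspace(.12,1.1,8):
    line_to(list(grip(P,t)-DZ),velocity=.1)
print("F",np.array(get_contact_force()),get_width())
move_gripper(.05); p=np.array(get_tool_pos()); line_to(list(p+[0,0,.09])); 
goto([.45,.3,.3],list(q))
print(get_time())
for n in("side","top"):
    pic,w=snap(n); cv2.imwrite(f"pics/{n}1.png",pic[:,:,::-1]); hsv=cv2.cvtColor(pic,cv2.COLOR_RGB2HSV); x,y,z=np.moveaxis(np.nan_to_num(w),-1,0)
    s=w[((hsv[...,0]<8)|(hsv[...,0]>172))&(hsv[...,1]>150)&(z>.045)&(y>.12)&(x>.47)&(x<.56)&(z<.2)]; print(n,len(s),s.min(0),s.max(0))
E
python3 s1.py
```

```text
w 0.01783743720058803 29.999969601631165 4.0083
F [-1.2105  0.8492  2.5173] 0.017986892292410524
8.425
side 370 [0.5096 0.1659 0.0453] [0.5268 0.2337 0.1505]
top 340 [0.5079 0.1674 0.0465] [0.5251 0.2388 0.1528]
```

```bash
cat > s2.py <<'E'
from h import *
np.set_printoptions(precision=4,suppress=True)
K=np.array([.5725,.179,.050])
q=best(K,YAW+np.pi/2)
goto(list(K+[0,0,.12]),list(q)); move_gripper(.06)
line_to(list(K),contact_N=15); move_gripper(0); print("w",get_width(),get_time())
print(line_to(list(K-EX*.104),velocity=.08,contact_N=25)); print(get_contact_force(),get_tool_pos())
move_gripper(.06); line_to(list(np.array(get_tool_pos())+[0,0,.14]))
goto([.42,.05,.32],list(q)); print(get_time())
for n in("side","top"):
    pic,w=snap(n); np.savez(n+"2.npz",p=pic,w=w); cv2.imwrite(f"pics/{n}2.png",pic[:,:,::-1])
    x,y,z=np.moveaxis(np.nan_to_num(w),-1,0)
    u=(x-.69)*EX[0]+(y-.178)*EX[1]; v=(x-.69)*EY[0]+(y-.178)*EY[1]
    m=(abs(v)<.03)&(z>.035)&(z<.09)&(abs(u)<.012)
    for lo in np.arange(-.012,.012,.002): print(round(lo,3),(m&(u>=lo)&(u<lo+.002)).sum(),end="; ")
    m=(z>.092)&(z<.112)&(u>-.02)&(u<.03)&(abs(v)<.06); print("\nplate top u",u[m].min(),u[m].max(),"v",v[m].min(),v[m].max())
    m=(z>.1)&(z<.115)&(u<-.1)&(u>-.22)&(abs(v)<.06);print("stop top u",u[m].min(),u[m].max(),"v",v[m].min(),v[m].max())
    for k,t in tins(pic,w).items(): print(k,*t)
E
python3 s2.py
```

```text
w 0.027460926639157272 11.7167
False
[-1.5016 11.3632 -0.2973] [0.4685 0.184  0.0503]
15.7667
-0.012 0; -0.01 0; -0.008 0; -0.006 0; -0.004 0; -0.002 0; 0.0 40; 0.002 135; 0.004 10; 0.006 0; 0.008 0; 0.01 0; 
plate top u 0.00013837565277486535 0.01922586168857742 v -0.04340760088553382 0.038863936954338
stop top u -0.16698271138956075 -0.1511679804048588 v -0.039473444901797744 0.03957358666765025
plum [ 0.6028 -0.037 ] [0.0926 0.063 ] 0.02744638423035611 0.026401360718877553 149.0
yellow [ 0.4465 -0.0608] [0.092  0.0631] -0.1414624565731015 0.026170911824425436 22.0
blue [ 0.6058 -0.1983] [0.0953 0.0624] 0.2844509710298456 0.026459980230486235 111.0
red [ 0.4368 -0.3601] [0.0924 0.0615] 0.34714288164426055 0.026302542914676152 1.0
-0.012 0; -0.01 0; -0.008 0; -0.006 0; -0.004 0; -0.002 2; 0.0 106; 0.002 0; 0.004 0; 0.006 0; 0.008 0; 0.01 0; 
plate top u 4.8268820808671756e-05 0.01638091893807087 v -0.04043140224275224 0.03955686233634427
stop top u -0.16583901676211435 -0.15305234986995608 v -0.03760487242191769 0.03618327301702276
blue [ 0.6041 -0.1975] [0.092  0.0614] 0.28299655217952613 0.02716575822124001 109.0
plum [ 0.6017 -0.0357] [0.0915 0.0612] -0.01590599592660726 0.027077524175146195 150.0
yellow [ 0.4448 -0.06  ] [0.0921 0.0606] -0.13110489046156532 0.026887099147924864 25.0
red [ 0.4351 -0.3591] [0.093  0.0622] 0.322020317685648 0.02718546898047669 1.0
```

View pics/side2.png

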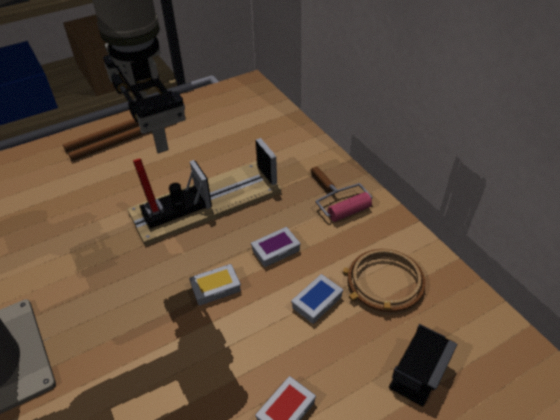

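Run:
```python
from h import *
for n in("top","side"):
    f=np.load(n+"2.npz");w=f["w"];x,y,z=np.moveaxis(np.nan_to_num(w),-1,0)
    u=(x-.69)*EX[0]+(y-.178)*EX[1]; v=(x-.69)*EY[0]+(y-.178)*EY[1]
    b=(z>.009)&(z<.024)&(abs(v)<.075)&(u>-.33)&(u<.02)
    U=np.arange(-.14,-.01,.01) 
    for nm,fn in(("lo",np.min),("hi",np.max)):
        e=[(c,fn(v[b&(abs(u-c)<.005)])) for c in U if (b&(abs(u-c)<.005)).sum()>20]
        e=np.array(e);k=np.polyfit(e[:,0],e[:,1],1);print(n,nm,"yaw",YAW+k[0],"v at 0",k[1],"resid",np.std(e[:,1]-np.polyval(k,e[:,0])))
    e=b&(u>-.14)&(u<-.1)
    m=(abs(v)<.032)&(z>.035)&(z<.085)&(abs(u)<.008)
    k=np.polyfit(v[m],u[m],1);print("face yaw",YAW-k[0],"u0",k[1])
    # blue centre line strip on board
    p=f["p"].astype(int); s=b&(u>-.14)&(u<-.01)&(abs(v)<.03)&(p.sum(-1)<220)
    if s.sum()>20:
        k=np.polyfit(u[s],v[s],1);print("strip",s.sum(),"yaw",YAW+k[0],"v0",k[1])
```

```text
top lo yaw -0.03230013652175376 v at 0 -0.060691275029569024 resid 0.00038095310763834546
top hi yaw -0.027262868632468722 v at 0 0.059255512420097516 resid 0.0006038182007982519
face yaw -0.033689336751781665 u0 0.0008531939939431981
strip 98 yaw -0.03183531046243427 v0 0.0005557977606118902
side lo yaw -0.02445153582701754 v at 0 -0.06325117425195634 resid 0.0008741190323710038
side hi yaw 0.185444294262796 v at 0 0.07147329281553857 resid 0.011890553583300023
face yaw -0.0301741045608196 u0 0.0026021449294829444
strip 87 yaw -0.047550454369481805 v0 -0.0028494362921984394
```

```bash
cat >> h.py <<'E'
YAW=-.031
EX=np.array([np.cos(YAW),np.sin(YAW),0]);EY=np.array([-np.sin(YAW),np.cos(YAW),0])
E0=np.array([.6917,.1769,.015])
def look(tag=None):
    r={}
    for n in("top","side"):
        p,w=snap(n)
        if tag: np.savez(f"{n}{tag}.npz",p=p,w=w); cv2.imwrite(f"pics/{n}{tag}.png",p[:,:,::-1])
        s=np.array([-1,1])*.0008*(1 if n=="side" else -1)
        for k,t in tins(p,w).items(): r.setdefault(k,[]).append((t[0]+s,t[2],n))
    return r
def top_err(n):  # top face of the stack of n tins in the board frame, both cameras
    for c in("top","side"):
        p,w=snap(c); s=np.array([-1,1])*.0008*(1 if c=="side" else -1)
        x,y,z=np.moveaxis(np.nan_to_num(w),-1,0); zt=.015+.026*n
        u=(x+s[0]-E0[0])*EX[0]+(y+s[1]-E0[1])*EX[1]; v=(x+s[0]-E0[0])*EY[0]+(y+s[1]-E0[1])*EY[1]
        m=(abs(z-.0015-zt)<.007)&(u<.0)&(u>-.11)&(abs(v)<.06)
        if m.sum()<100: print(c,"no top"); continue
        ce,sz,a=rect(np.stack([u[m],v[m]],1)); print(c,"stack top u,v",ce.round(4),"size",sz.round(4),"yaw",round(a,3),"z",round(float(np.median(z[m])),4))
def stack(name,n,dx=0,dv=0,gap=.003):
    r=look()[name]; print(name,[(x[0].round(4),round(x[1],3),x[2]) for x in r])
    c=np.mean([x[0] for x in r],0); a=r[0][1] if r[0][2]=="top" else np.mean([x[1] for x in r])
    move_gripper(.09)
    b=np.array([c[0],c[1],.003]); q=best(b,a+np.pi/2)
    goto(list(b+[0,0,.17]),list(q)); line_to(list(b+[0,0,.03]),velocity=.3); line_to(list(b),velocity=.08)
    move_gripper(0); w=get_width(); print("width",round(w,4))
    if not .05<w<.07: raise RuntimeError("grasp")
    h=.015+.026*n+.003
    line_to(list(b+[0,0,max(.06,h+.06)]),velocity=.3)
    g=E0-EX*(.046+gap+dx)+EY*dv; g[2]=0; q=best(g+[0,0,.1],YAW+np.pi/2)
    goto(list(g+[0,0,h+.09]),list(q)); line_to(list(g+[0,0,h+.012]),velocity=.2)
    hit=line_to(list(g+[0,0,h-.005]),velocity=.03,contact_N=5)
    print("hit",hit,"dz",round(get_tool_pos()[2]-h,4))
    move_gripper(.085); p=np.array(get_tool_pos()); line_to(list(p+[0,0,.08]),velocity=.25)
    goto([.42,.05,.32],list(q)); print("t",get_time())
    top_err(n+1)
E
python3 -c "
from h import *
stack('blue',0)"
```

```text
blue [(array([ 0.6049, -0.1975]), np.float64(0.264), 'top'), (array([ 0.6048, -0.1971]), np.float64(0.269), 'side')]
width 0.0599
hit True dz -0.0027
t 25.7
top no top
side no top
```

Run:
```python
from h import *
r=look("3"); print(r)
```

```text
{'plum': [(array([ 0.60264229, -0.03676233]), np.float64(-0.021817947230474158), 'top'), (array([ 0.60238158, -0.0355175 ]), np.float64(0.012598789898487088), 'side')], 'yellow': [(array([ 0.4456168 , -0.06027227]), np.float64(-0.11087365460856037), 'top'), (array([ 0.44608104, -0.06023861]), np.float64(-0.13849143406100908), 'side')], 'red': [(array([ 0.43585725, -0.35982512]), np.float64(0.3514796730318865), 'top'), (array([ 0.43609932, -0.35950258]), np.float64(0.3535118646806987), 'side')]}
```

View pics/top3.png

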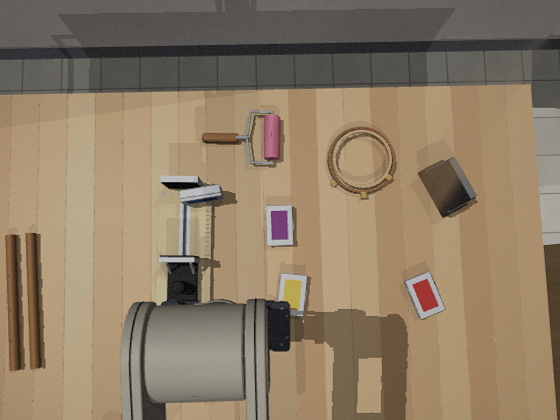

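Run:
```python
import cv2
a=cv2.imread("pics/side3.png")[110:260,110:330]; b=cv2.imread("pics/top3.png")[150:290,140:330]
a=cv2.resize(a,(440,300),interpolation=cv2.INTER_CUBIC);b=cv2.resize(b,(380,280),interpolation=cv2.INTER_CUBIC)
import numpy as np
c=np.zeros((300,800,3),np.uint8);c[:,:420]=a[:,:420];c[:280,420:]=b
cv2.imwrite("pics/c3.png",c)
```

```text
(no output)
```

View pics/c3.png

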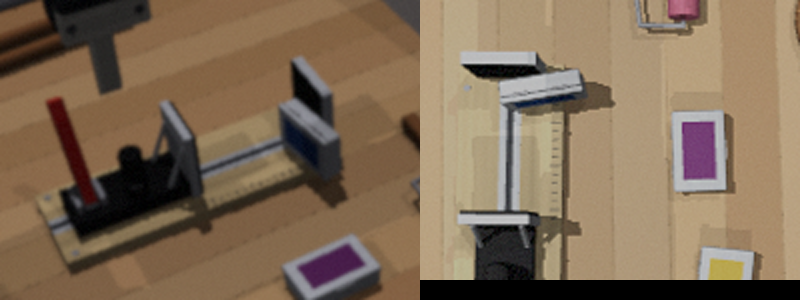

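The top and side views show the blue tin standing on its long edge at crop (310,135)/(540,88), leaning near the end plate with the lid towards the stop. It probably clipped the plate because I carried it too low. I'll measure it and recover.

Run:
```python
from h import *
np.set_printoptions(precision=4,suppress=True)
for n in("top","side"):
    f=np.load(n+"3.npz");w=f["w"];x,y,z=np.moveaxis(np.nan_to_num(w),-1,0); s=np.array([-1,1])*.0008*(1 if n=="side" else -1)
    u=(x+s[0]-E0[0])*EX[0]+(y+s[1]-E0[1])*EX[1]; v=(x+s[0]-E0[0])*EY[0]+(y+s[1]-E0[1])*EY[1]
    for lo,hi in((.06,.09),(.03,.06)):
        m=(z>lo)&(z<hi)&(u<-.004)&(u>-.1)&(v<.05)&(v>-.1)
        q=np.stack([u[m],v[m]],1); print(n,lo,m.sum(),rect(q),"z",np.percentile(z[m],[5,50,95]), "umax",u[m].max())
    m=(z>.06)&(z<.09)&(u>-.004)&(u<.02)&(abs(v)<.1);print("plate/tin pts ahead",m.sum(),v[m].min() if m.any() else 0)
```

```text
top 0.06 498 (array([-0.0174, -0.0419]), array([0.091 , 0.0278]), np.float64(-1.4014590291451265)) z [0.069  0.075  0.0789] umax -0.004019273874312326
top 0.03 96 (array([-0.0287, -0.0459]), array([0.0902, 0.0174]), np.float64(-1.2119525805852638)) z [0.0315 0.0453 0.0588] umax -0.0046921063106347
plate/tin pts ahead 116 -0.08490282943219354
side 0.06 385 (array([-0.0179, -0.0423]), array([0.0916, 0.0282]), np.float64(-1.4086600669298894)) z [0.0618 0.0738 0.0773] umax -0.004110247920136329
side 0.03 263 (array([-0.0295, -0.0454]), array([0.0925, 0.0205]), np.float64(-1.208714742621459)) z [0.0308 0.0442 0.0579] umax -0.004052530796869354
plate/tin pts ahead 205 -0.08430186106196909
```

```bash
cat > s3.py <<'E'
from h import *
np.set_printoptions(precision=4,suppress=True)
c=[];A=[]
for n in("top","side"):
    f=np.load(n+"3.npz");w=f["w"];x,y,z=np.moveaxis(np.nan_to_num(w),-1,0); s=np.array([-1,1])*.0008*(1 if n=="side" else -1)
    u=(x+s[0]-E0[0])*EX[0]+(y+s[1]-E0[1])*EX[1]; v=(x+s[0]-E0[0])*EY[0]+(y+s[1]-E0[1])*EY[1]
    m=(z>.068)&(z<.08)&(u<.02)&(u>-.1)&(v<-.045)&(v>-.1)
    q=np.stack([u[m],v[m]],1); r=rect(q); print(n,r); m2=m&(v<-.055)&(v>-.075); 
    c.append([(u[m2].min()+u[m2].max())/2,-.066]); 
    l=np.polyfit(v[m],u[m],1); A.append(l[0]); print(c[-1],l)
c=np.mean(c,0); al=np.arctan2(-1,.19)  # long axis in board frame, pointing to -v
al=-1.38
p=E0+EX*c[0]+EY*c[1]; p[2]=.041
a=al+YAW+np.pi/2
print(p,a)
q=best(p,a)
goto([p[0],p[1],.25],list(q)); move_gripper(.08)
hit=line_to(list(p+[0,0,.02]),velocity=.2,contact_N=8); 
if not hit: hit=line_to(list(p),velocity=.05,contact_N=8)
print("hit",hit,get_tool_pos())
if not hit:
    move_gripper(0); print("w",get_width())
    line_to([p[0],p[1],.25],velocity=.15); print("w",get_width(),get_time())
    look("4")
E
python3 s3.py
python3 - <<'E'
import cv2
a=cv2.imread("pics/side4.png")
if a is not None: cv2.imwrite("pics/c4.png",cv2.resize(a[50:290,110:390],(560,480)))
E
```

```text
top (array([-0.0134, -0.0659]), array([0.0425, 0.0271]), np.float64(-1.418381636883601))
[np.float64(-0.013001852354643883), -0.066] [-0.1094 -0.0211]
side (array([-0.0136, -0.0655]), array([0.0448, 0.0279]), np.float64(-1.4284663454967017))
[np.float64(-0.013929830252947119), -0.066] [-0.1278 -0.0242]
[0.6762 0.1113 0.041 ] 0.15979632679489675
hit False [0.6758 0.1113 0.0405]
w 0.02573307712874683
w 0.026102765572850968 31.8083
```

View pics/c4.png

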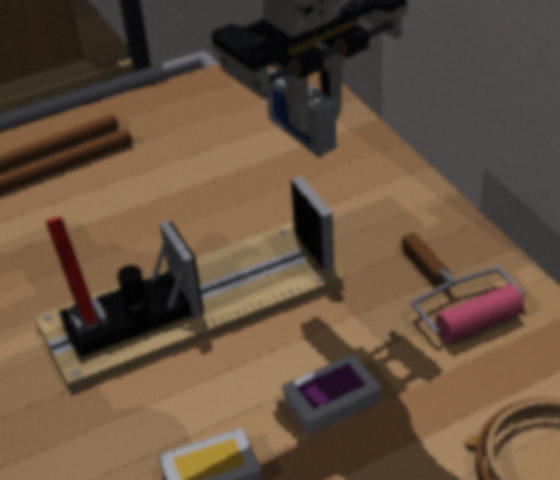

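The blue tin is held on edge by one end, at crop (300,115). Next I'll stand it on open table and tip it bottom-down (towards +x).

```bash
cat > s4.py <<'E'
from h import *
q=list(get_orientation()); g=np.array([.50,-.215,.0275]); a=.16; n=np.array([np.cos(a),np.sin(a),0]); d=np.array([np.sin(a),-np.cos(a),0])
q=best(g,a) if False else q
goto(list(g+[0,0,.2]),q); line_to(list(g+[0,0,.012]),velocity=.2)
print("hit",line_to(list(g-[0,0,.005]),velocity=.03,contact_N=5),get_tool_pos()[2],get_width())
move_gripper(.07); line_to(list(g+[0,0,.1]),velocity=.2)
move_gripper(0); t=g-d*.022-n*.075; t[2]=.036
line_to([t[0],t[1],.13],velocity=.2); line_to(list(t),velocity=.2)
line_to(list(t+n*.085),velocity=.06); line_to([t[0],t[1],.15],velocity=.3)
goto([.42,.05,.32],q); print(get_time())
for k,v in look("5").items(): print(k,v)
E
python3 s4.py
```

```text
hit True 0.025563271044690788 0.025698283149647685
42.0917
plum [(array([ 0.6028246 , -0.03676188]), np.float64(-0.021104353216387428), 'top'), (array([ 0.60212139, -0.03621936]), np.float64(-0.004930709600227206), 'side')]
blue [(array([ 0.53995991, -0.18462417]), np.float64(-1.4357756074902628), 'top'), (array([ 0.54033281, -0.18376816]), np.float64(-1.423636619636059), 'side')]
yellow [(array([ 0.44613527, -0.0603176 ]), np.float64(-0.14327340611435538), 'top'), (array([ 0.44593822, -0.0595688 ]), np.float64(-0.14699890216326722), 'side')]
red [(array([ 0.43631331, -0.36026021]), np.float64(0.3520171988084054), 'top'), (array([ 0.43610552, -0.35951122]), np.float64(0.3460094735738365), 'side')]
```

Blue is now flat, lid up, at (0.540,-0.184). I'll carry higher from here on.

```bash
python3 - <<'E'
s=open("h.py").read()
s=s.replace("max(.06,h+.06)]),velocity=.3)","0.23]),velocity=.3)")
s=s.replace("goto(list(g+[0,0,h+.09]),list(q)); line_to","goto(list(g+[0,0,.25]),list(q))\n    if get_width()<.05: raise RuntimeError('lost')\n    line_to")
s=s.replace("line_to(list(p+[0,0,.08]),velocity=.25)","line_to([p[0],p[1],.27],velocity=.25)")
open("h.py","w").write(s)
E
python3 -c "
from h import *
stack('plum',0)"
```

```text
plum [(array([ 0.6026, -0.0365]), np.float64(-0.013), 'top'), (array([ 0.6025, -0.0363]), np.float64(0.003), 'side')]
width 0.0599
hit True dz -0.0002
t 53.1583
top stack top u,v [-0.0473 -0.0001] size [0.0946 0.0715] yaw 0.001 z 0.0423
side stack top u,v [-0.0478  0.0006] size [0.0955 0.0742] yaw 0.001 z 0.0414
```

```bash
python3 -c "
from h import *
stack('blue',1); stack('yellow',2)"
```

```text
blue [(array([ 0.5402, -0.1846]), np.float64(-1.417), 'top'), (array([ 0.5401, -0.1838]), np.float64(-1.442), 'side')]
width 0.0601
hit True dz -0.0002
t 63.2167
top stack top u,v [-0.0473  0.0018] size [0.0945 0.0706] yaw 0.001 z 0.0681
side stack top u,v [-0.0481 -0.0028] size [0.0959 0.072 ] yaw -0.002 z 0.0673
yellow [(array([ 0.4458, -0.0602]), np.float64(-0.111), 'top'), (array([ 0.4455, -0.0607]), np.float64(-0.167), 'side')]
width 0.0602
hit True dz -0.0003
t 72.4333
top stack top u,v [-0.0473 -0.0005] size [0.0945 0.0686] yaw 0.002 z 0.0941
side stack top u,v [-0.0476  0.0002] size [0.0952 0.0712] yaw -0.012 z 0.0934
```

```bash
python3 -c "
from h import *
stack('red',3); look('6')
import cv2
a=cv2.imread('pics/side6.png')[90:260,110:330]; b=cv2.imread('pics/top6.png')[150:320,120:300]
cv2.imwrite('pics/c6.png',np.hstack([cv2.resize(a,(400,309)),cv2.resize(b,(327,309))]))"
```

```text
red [(array([ 0.4361, -0.3599]), np.float64(0.346), 'top'), (array([ 0.4358, -0.3597]), np.float64(0.355), 'side')]
width 0.0598
hit True dz -0.0002
t 83.2667
top stack top u,v [-0.0487 -0.0007] size [0.0918 0.062 ] yaw 0.0 z 0.12
side stack top u,v [-0.0493 -0.0008] size [0.0938 0.0659] yaw -0.032 z 0.1194
```

View pics/c6.png

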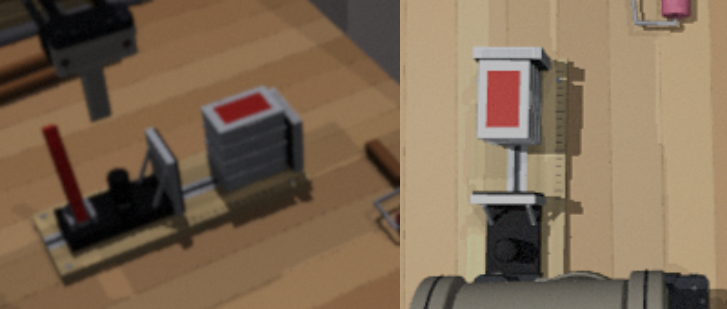

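```bash
cat > s5.py <<'E'
from h import *
np.set_printoptions(precision=4,suppress=True)
K=np.array([.4685,.1841,.050]); q=best(K,YAW+np.pi/2)
goto(list(K+[0,0,.2]),list(q)); move_gripper(.06)
line_to(list(K),velocity=.2,contact_N=15); move_gripper(0); print("w",get_width(),np.array(get_tool_pos()),np.array(get_contact_force()))
b=np.array(get_tool_pos())
line_to(list(b+EX*.05),velocity=.06)
print("F",np.array(get_contact_force()),get_tool_pos())
hit=line_to(list(b+EX*.072),velocity=.02,contact_N=12)
p=np.array(get_tool_pos());print("hit",hit,p,np.array(get_contact_force()),"gap",(E0-p)@EX-.068)
move_gripper(.06); line_to([p[0],p[1],.27],velocity=.2)
goto([.42,.05,.32],list(q)); print(get_time()); top_err(4)
p,w=snap("top"); cv2.imwrite("pics/top7.png",p[:,:,::-1]); 
x,y,z=np.moveaxis(np.nan_to_num(w),-1,0);u=(x-.0008*-1*0-E0[0])*EX[0]+(y-E0[1])*EX[1]; v=(x-E0[0])*EY[0]+(y-E0[1])*EY[1]
m=(z>.1)&(z<.112)&(u<-.09)&(u>-.13)&(abs(v)<.05); print("stop top u",np.percentile(u[m],[2,98]))
E
python3 s5.py
```

```text
w 0.027444175960045065 [0.4686 0.1841 0.0502] [-1.0117 -0.9814  3.1885]
F [1.7911 0.5481 1.203 ] [0.5189 0.1826 0.0502]
hit True [0.5296 0.1823 0.0502] [-1.0968 -0.3293  4.9404] gap 0.09421769075216455
90.925
top stack top u,v [-0.0467 -0.0015] size [0.0918 0.062 ] yaw 0.017 z 0.12
side stack top u,v [-0.0473 -0.0006] size [0.0928 0.0644] yaw -0.024 z 0.1194
stop top u [-0.1069 -0.0944]
```

```bash
cat > s6.py <<'E'
from h import *
np.set_printoptions(precision=4,suppress=True)
K=np.array([.5296,.1823,.050]); q=best(K,YAW+np.pi/2)
goto(list(K+[0,0,.2]),list(q)); move_gripper(.06)
line_to(list(K),velocity=.2,contact_N=15); move_gripper(0); b=np.array(get_tool_pos()); print("w",get_width(),b,np.array(get_contact_force()))
for i in range(12):
    hit=line_to(list(b+EX*.0005*(i+1)),velocity=.01,contact_N=25); wait(.1); p=np.array(get_tool_pos()); F=np.array(get_contact_force())@EX
    print(i,hit,round((E0-p)@EX-.068,4),F.round(2))
    if hit or F<-14: break
move_gripper(.06); line_to([p[0],p[1],.27],velocity=.2)
goto([.42,.05,.32],list(q)); print(get_time()); top_err(4)
p,w=snap("top"); cv2.imwrite("pics/top8.png",p[:,:,::-1]);p,w=snap("side"); cv2.imwrite("pics/side8.png",p[:,:,::-1])
a=cv2.imread('pics/side8.png')[90:260,110:330]; b=cv2.imread('pics/top8.png')[150:320,120:300]
cv2.imwrite('pics/c8.png',np.hstack([cv2.resize(a,(400,309)),cv2.resize(b,(327,309))]))
E
python3 s6.py
```

```text
w 0.027726060767024777 [0.5297 0.1822 0.0502] [-0.7877 -0.7198  2.1806]
0 False 0.0941 -5.4
1 False 0.094 -8.31
2 False 0.094 -9.43
3 False 0.0939 -13.55
4 False 0.0939 -14.88
98.3
top stack top u,v [-0.0466 -0.0012] size [0.0916 0.062 ] yaw 0.013 z 0.1201
side stack top u,v [-0.0468 -0.0011] size [0.0931 0.0635] yaw 0.017 z 0.1194
```

View pics/c8.png

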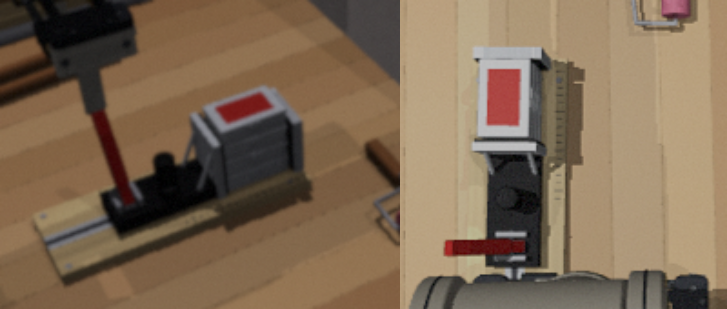

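The column is square and the stop bears firmly on it: the force rose to 15 N without any movement. Now the lever.

```bash
cat > s7.py <<'E'
from h import *
np.set_printoptions(precision=4,suppress=True)
P=np.array([.4735,.1835,.039])
a=grip(P,1.1)-DZ; q=best(a,YAW); goto(list(a+[0,0,.13]),list(q)); move_gripper(.05)
print(line_to(list(a),velocity=.15,contact_N=10)); move_gripper(0); print("w",get_width())
for t in np.linspace(1.0,.05,8): line_to(list(grip(P,t)-DZ),velocity=.08)
print("F",np.array(get_contact_force()),get_tool_pos(),get_width())
move_gripper(.05); b=grip(P,0); line_to([b[0],b[1],.13],velocity=.2); move_gripper(0)
line_to([b[0],b[1],.068],velocity=.15)
print("press",line_to([b[0],b[1],.04],velocity=.02,contact_N=22),get_tool_pos(),np.array(get_contact_force()))
line_to([b[0],b[1],.25],velocity=.2); goto([.35,-.15,.35],list(q)); print(get_time())
for n in("side","top"):
    pic,w=snap(n); cv2.imwrite(f"pics/{n}9.png",pic[:,:,::-1]); hsv=cv2.cvtColor(pic,cv2.COLOR_RGB2HSV); x,y,z=np.moveaxis(np.nan_to_num(w),-1,0)
    for lo,hi in((.19,.22),(.22,.25),(.25,.28),(.28,.31)):
        s=w[((hsv[...,0]<8)|(hsv[...,0]>172))&(hsv[...,1]>150)&(z>.03)&(z<.2)&(y>lo)&(y<hi)&(x>.43)&(x<.52)]; print(n,lo,len(s),np.median(s,0) if len(s) else 0)
top_err(4)
a=cv2.imread('pics/side9.png')[90:260,110:330]; b=cv2.imread('pics/top9.png')[150:320,120:300]
cv2.imwrite('pics/c9.png',np.hstack([cv2.resize(a,(400,309)),cv2.resize(b,(327,309))]))
E
python3 s7.py
```

```text
False
w 0.017977457169985882
F [-0.68    6.397  -3.5117] [0.4763 0.2832 0.0364] 0.017351909482738907
press True [0.4776 0.2851 0.0573] [-4.8359 -2.0775 11.324 ]
110.6167
side 0.19 71 [0.4744 0.2059 0.0557]
side 0.22 70 [0.4751 0.2342 0.0567]
side 0.25 10 [0.4759 0.252  0.0566]
side 0.28 0 0
top 0.19 105 [0.4738 0.2072 0.0577]
top 0.22 109 [0.473  0.2346 0.058 ]
top 0.25 107 [0.4753 0.2641 0.0578]
top 0.28 82 [0.4765 0.2921 0.0583]
top stack top u,v [-0.0535 -0.002 ] size [0.1064 0.0614] yaw 0.034 z 0.12
side stack top u,v [-0.047  -0.0016] size [0.0929 0.0649] yaw -0.001 z 0.1193
```

View pics/c9.png

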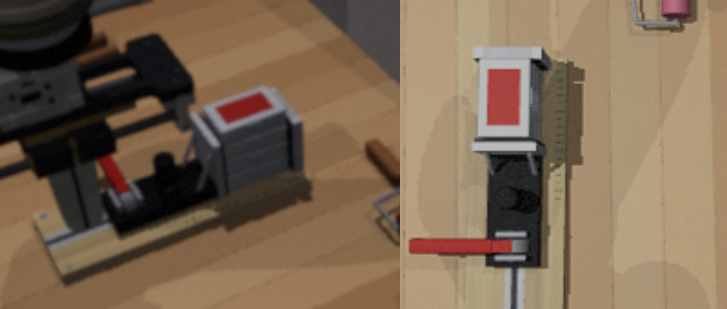

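The lever is level, with its top at 57 mm as specified for fully down. The column is square between plate and stop, and the arm is clear.

```bash
python3 -c "
from workcell import *
print(get_contact_force(),get_time()); print(sign_off())"
```

```text
[ 0.15964474 -0.29179923 -0.00949084] 110.8167
the job is handed in; nothing more can be done
None
```

All four tins present (plum, blue, yellow, red) are stacked flat against the end plate, the stop is snug and the lever is clamped; on the way, blue was knocked on edge, probably by clipping the end plate when I carried it too low, and I set it flat again before stacking; handed in at 111 s.

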